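# Draw out the attic's cobweb pole to its second stop and hold it

## Robot

A 6-joint arm with a two-finger parallel gripper is mounted at the origin on the work surface. World frame = base frame: x ahead of the robot, y to its left, z up, the work surface at z = 0. Lengths are in mm, angles in rad, forces in N, time in s.
With the tool pointing down it reaches from about 350 to 775 mm from the base axis. Payload 7.3 kg.
Tool frame: the origin (TCP) lies at the very end of the fingers, on their centre line; the grasp point (between the pads) lies bot.grip_point_offset behind it (bot.grip_point_offset is the distance from the TCP to the grasp point, in mm); z points along the fingers, y is the line along which they close (so a half turn about z gives the same grasp; the last joint's range is limited). The gripper opens to 92 mm and grips with 3 to 60 N. Pads are 19 mm wide; open, the fingers measure 130 mm over their backs; the gripper's body (75 mm by 190 mm) begins 47 mm behind the grasp point.
Start: joints at [-1.287, 0.342, 1.524, -0, 1.275, -0.146], TCP at [218.786, -477.261, 226.741] pointing down, gripper open.
Joint ranges: [-2.53, 2.53], [-0.77, 2.02], [0.04, 2.7], [-1, 4.14], [0.28, 2.66], [-3.11, 3.11]. Speed limits (rad/s): [2.57, 2.57, 3.14, 3.14, 3.14, 3.14].

## Interface

Orientations are given as [roll, pitch, yaw] about the fixed x, y, z axes, in that order (R = Rz(yaw) Ry(pitch) Rx(roll)).
In Python, from plant import bot gives the robot as it stands. The module is installed in compiled form; this text tells all that it offers.
- The arm moves only by the tool carry_out, never from a script. Its argument "plan" is a list of rows, each an object of numbers: "tx", "ty", "tz": the shift along the world's x, y, z in mm; "rx", "ry", "rz": the turn, a rotation vector about the world's x, y, z in rad. A call has 1 to 12 rows; each row shifts and turns the commanded pose from where the row before left it; what a row does not reach is not made up. A row lasts 1/10 s, in which the tool goes at most 50 mm and 8.59 degrees, less where a joint would pass 70% of its speed; a pose out of reach is approached as far as the arm can. A call with a gripper value outside its range is refused whole. "gripper" is the closure, from 0 (fully open) to 1 (shut), set as the call begins (left out, the last holds). The fingers move at their own pace and stop on an object; the grip force is fixed at half the most. Time passes only in rows, so rows that do not move let the fingers close. It gives the time, the measured TCP pose, the force, the opening and the grip force at its end, in the units of the state.
- bot.get_obs(): the state, without advancing time (a new reading comes with each control period).
- bot.capture(name): name is "side" or "top" or "wrist"; returns the picture (400x640x3 uint8, red, green, blue); there is no depth.
- bot.camera_model(name): a dict with "camera_matrix" (3x3 intrinsics, pixels), "R" (3x3) and "t" (3): a world point X has camera coordinates R X + t. Camera axes: x right, y down, z forward; pixel columns grow to the right and rows downward; lengths in mm; the calibration is good to about 2 mm. A picture is of the moment at which its call begins: read the wrist's pose just before it. camera_model takes no time and is no camera call; for the wrist camera it gives the pose at the moment of the call.
- bot.close_job(): hands the job in; it is judged then, once.
The state is a dict: "time": time; "joint_positions": joint angles; "dq": joint speeds; "tau": joint torques, N m; "tool_pos": TCP position; "tcp_rot": TCP orientation; "contact_force": force on the tool from outside, world axes, zero at the start; "moment": the same for the moment, N m; "grip_width": finger opening in mm; "finger_force": force on a finger pad.
Only numpy, scipy, OpenCV 4.12 (cv2) and the standard library are available. Lean on these libraries where they do the work, as an engineer would, in place of code of your own. Each camera call takes 0.05 s, during which the arm holds its last target. There are 200 camera calls.

## Task

Get the spring-return telescopic pole ready for its brush head: pick it up, put the eye at its end over the upright post on the bench so that the pole lies anchored on the bench, then take the black handle at the other end, squeeze its side button and draw the handle straight out, past the first stop, all the way to the second stop. Nothing locks it there and its spring pulls it back, so finish while still gripping the handle and holding the pole fully drawn out, with the eye still over the post. Leave the brush head, jar, pot and book where they are.

Things in the scene. Friction and masses are not known exactly. Their poses are not given: they have to be found in the camera images.
- pole: telescopic pole lying on the bench, 0.3 to 0.45 kg, 282 mm from eye centre to far end when closed, balancing 130 mm from the eye. Origin: on its underside below the eye's centre; x runs along it from the eye to the black handle, z up, y to the button's side. Outer aluminium tube: 22 to 198 mm from the eye's centre, rounded rectangle 30 mm wide (y), 36 mm high
- pole_eye (a point): centre of the eye's hole, 18 mm above the pole's underside. The eye is a flat black plastic ring at the pole's end: outside diameter 44 mm, hole diameter 26 mm, 10 mm thick (13 to 23 mm above the underside)
- tube_mid (a point): the middle of the outer tube, on its centre line, 110 mm from the eye's centre and 18 mm above the underside; here or within 60 mm of it the tube can be gripped across its 30 mm width
- handle (a point): middle of the black plastic handle on the sliding inner section: a block 56 mm long (x), 30 mm wide (y), 32 mm high (2 mm clear of the bench), with an 18 mm long, 16 mm thick threaded steel stub beyond it. 18 mm above the underside, 236 mm from the eye's centre when closed, 356 mm at the second stop. The button is in the middle of its +y side
- button_face (a point): the centre of the outer face of the round grey side button, 20 mm in diameter, 19 mm above the pole's underside; it stands 6 mm out of the handle's +y side and moves in along the pole's -y
- button (a joint): how far the button is pressed in, 0 to 0.006 m (flush with the handle); a spring of 3 to 5 N pushes it out. The inner section slides only while it is pressed more than 0.004; gripping the handle across its width, one finger on the button, with 10 N or more presses it fully (25 to 35 N holds well)
- inner (a joint): how far the inner section is drawn out along the pole's x: 0 (closed, locked) to 0.120 m (second stop, a hard end of travel, no lock). The first stop at 0.060 catches it if the button is not pressed as it passes. A spring pulls it back, 3 N closed to 5.4 N at the second stop; friction adds about 1 N
- post: plain round upright steel post fixed to the bench, 12 mm in diameter, 50 mm high, rounded top, on a thin flange (60 mm in diameter, 3 mm thick) that is only seen: the pole lies as flat there as on the bench. Origin at its foot, on the bench
- post_tip (a point): the centre of the post's top, 50 mm above the bench
- brush: bystander: round wooden brush head 80 mm in diameter, 54 mm high, bristles down; origin at the centre of its underside
- jar: bystander: glass jar 72 mm in diameter, 70 mm high; origin at the centre of its underside
- pot: bystander: open aluminium pot 130 mm in diameter, 85 mm high, two small side handles; origin at the centre of its underside
- book: bystander: closed book lying flat, 150 x 105 mm, 30 mm thick; origin at the centre of its underside

How it is judged:
By the outcome, as a careful person would: the job done as asked, in the order asked, and still so for the second after the job is handed in, while the arm keeps its last pose, push and grip.
It also fails if it takes over 48 s, if anything falls off the work surface, if the arm or the gripper's body presses on something with over 40 N, if the wrist force passes 120 N, or if a joint passes its speed limit or range.

## Working session

There is one attempt and no reset: what is moved stays moved. The work goes in short steps, Python scripts to look and compute and a tool call to move; the robot and the scene stay as the last step left them, time stands still between calls to the robot, and variables do not carry over. Pictures are saved under pics/ and viewed, at most 10 in all, crops included, and the job is handed in when it is done.

Besides the shell and the picture viewer there is one more tool, called after "Request:" by a JSON object that holds its "op" and its "data". carry_out: Moves the arm, as the interface text tells. Its arguments: {"type":"object","properties":{"plan":{"type":"array"},"gripper":{"type":"number"}},"required":["plan"]}

```bash
mkdir -p pics
cat > h.py <<'E'
import numpy as np, cv2
from plant import bot
def ray(m,u,v,z):
    K,R,t=[np.array(m[k],float) for k in("camera_matrix","R","t")]
    d=R.T@np.linalg.solve(K,[u,v,1.]); c=-R.T@t.ravel()
    return c+d*(z-c[2])/d[2]
def proj(m,X):
    K,R,t=[np.array(m[k],float) for k in("camera_matrix","R","t")]
    p=K@(R@np.array(X,float)+t.ravel()); return p[:2]/p[2]
def snap(n,f):
    im=bot.capture(n); cv2.imwrite('pics/'+f,im[:,:,::-1]); return im
E
python3 - <<'E'
from h import *
a=snap('top','top0.png');b=snap('side','side0.png')
o=bot.get_obs();print(o['time'],o['tool_pos'],o['tcp_rot'],bot.grip_point_offset,o['contact_force'])
for n in('top','side'):
    m=bot.camera_model(n);print(n,m)
E
```

```text
0.1 [ 218.67782762 -476.90401803  226.1259927 ] [-3.14025853e+00 -1.79089639e-04  4.29815725e-01] 18.8 [-0.13279536 -0.45148777  0.66218058]
top {'camera_matrix': array([[514.52445343,   0.        , 321.19846781],
       [  0.        , 514.52445343, 194.83881654],
       [  0.        ,   0.        ,   1.        ]]), 'R': array([[ 1.82936899e-02, -9.99832208e-01,  9.46607692e-04],
       [-9.76703629e-01, -1.80729592e-02, -2.13830282e-01],
       [ 2.13811511e-01,  2.98718970e-03, -9.76870367e-01]]), 't': array([ -14.35013294,  553.05695369, 1588.48385992])}
side {'camera_matrix': array([[436.50693605,   0.        , 318.55202168],
       [  0.        , 436.50693605, 195.21131018],
       [  0.        ,   0.        ,   1.        ]]), 'R': array([[ 0.99514385, -0.09678384, -0.01793311],
       [-0.06162157, -0.47049987, -0.88024579],
       [ 0.07675605,  0.87707626, -0.47417902]]), 't': array([-551.91358075,   94.78022095, 1476.60891532])}
```

View pics/top0.png

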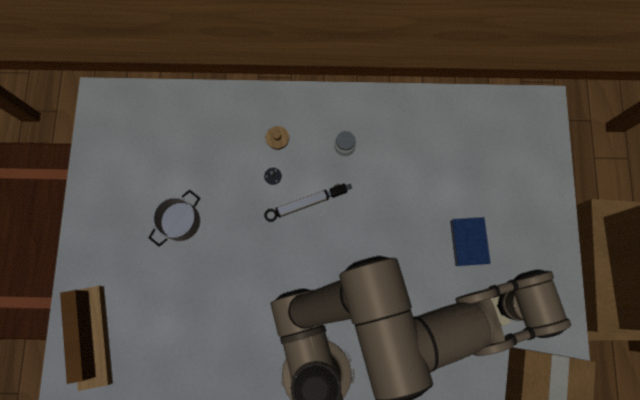

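View pics/side0.png

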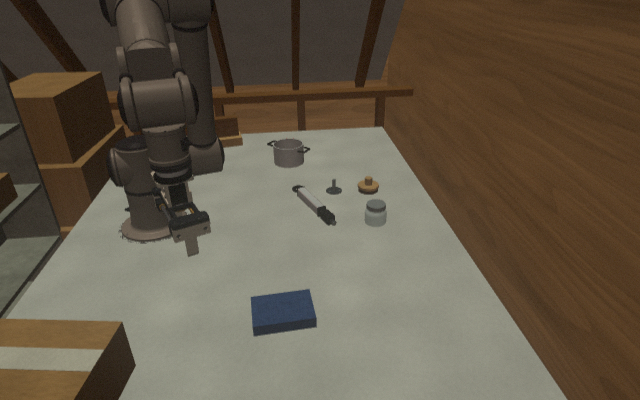

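The top view shows the eye at about (270,215), the handle stub at (350,187), the post at (272,176), the brush at (277,137), the jar at (345,143), the pot at (178,220) and the book at (470,242). The side view agrees with this layout.

Run:
```python
from h import *
mt=bot.camera_model('top');ms=bot.camera_model('side')
for n,u,v,z in[('eye',270,215,18),('stub',350,187,18),('flange',272,176,0),('brush',277,137,45),('jar',345,143,60),('pot',178,220,85),('book',470,242,30)]:
    print(n,ray(mt,u,v,z).round())
for n,u,v,z in[('eye',297,189,18),('stub',333,222,18),('flange',334,190,0)]: print('s',n,ray(ms,u,v,z).round())
a=cv2.imread('pics/top0.png')[115:235,225:385];b=cv2.imread('pics/side0.png')[165:245,280:400]
cv2.imwrite('pics/crop0.png',np.vstack([cv2.resize(a,(640,480))[:, :],])) 
o=bot.get_obs();m=bot.camera_model('wrist');R=np.array(m['R']);t=np.array(m['t']).ravel()
print('cam pos',-R.T@t,'R',R,m['camera_matrix'],o['tool_pos'])
```

```text
eye [492. 162.  18.]
stub [591. -99.  18.]
flange [628. 162.   0.]
brush [750. 146.  45.]
jar [728. -79.  60.]
pot [459. 441.  85.]
book [ 414. -483.   30.]
s eye [488. 153.  18.]
s stub [593. -96.  18.]
s flange [630. 161.   0.]
cam pos [ 291.68583871 -444.10610926  383.61602396] R [[ 0.41671879 -0.90903301 -0.00210629]
 [-0.86857964 -0.39885557  0.29408102]
 [-0.26816946 -0.12071961 -0.95577817]] [[308.12888793   0.         318.42102644]
 [  0.         308.12888793 203.68180602]
 [  0.           0.           1.        ]] [ 218.67782762 -476.90401803  226.1259927 ]
```

View pics/crop0.png

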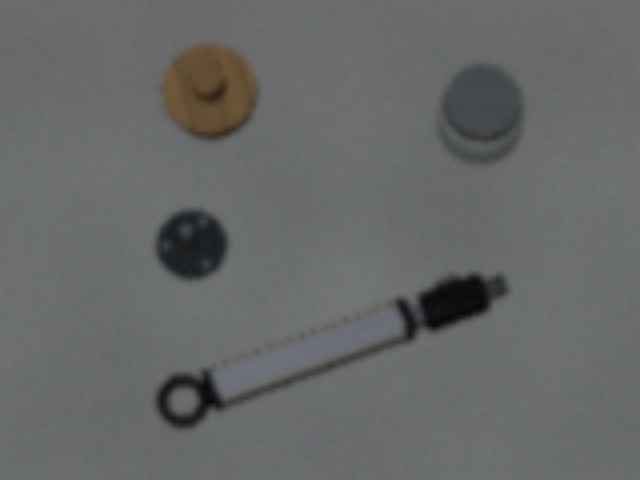

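Request:
{"op": "carry_out", "data": {"plan": [{"tx":25,"ty":42,"rz":0.125},{"tx":25,"ty":42,"rz":0.125},{"tx":25,"ty":42,"rz":0.125},{"tx":25,"ty":42,"rz":0.125},{"tx":25,"ty":42,"rz":0.125},{"tx":25,"ty":42,"rz":0.125},{"tx":25,"ty":42,"rz":0.125},{"tx":25,"ty":42,"rz":0.125},{"tx":25,"ty":42,"rz":0.125},{"tx":25,"ty":42,"rz":0.125},{"tx":25,"ty":42,"rz":0.125},{"tx":25,"ty":42,"rz":0.125}], "gripper": 0}}

```text
invalid input at $.plan[0]: expected keys tx, ty, tz, rx, ry, rz
```

Request:
{"op": "carry_out", "data": {"plan": [{},{},{}]}}

```text
invalid input at $.plan[0]: expected keys tx, ty, tz, rx, ry, rz
```

Run:
```python
from h import *
import pickle
m=bot.camera_model('wrist');snap('wrist','w1.png');pickle.dump(m,open('w1.pkl','wb'))
o=bot.get_obs();print(o['time'],o['tool_pos'],o['tcp_rot'],o['joint_positions'],o['grip_width'])
```

```text
0.15 [ 218.69933646 -476.95113014  226.20862148] [-3.14045184e+00 -2.07417212e-04  4.29795903e-01] [-1.28701653e+00  3.42564445e-01  1.52478348e+00  4.09996956e-05
  1.27540358e+00 -1.46028183e-01] 91.91552249994037
```

View pics/w1.png

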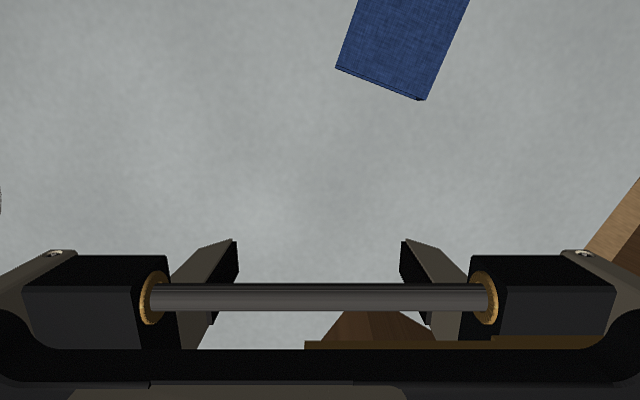

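All six keys are required, so the arm has not moved. The wrist picture shows only the book near (400,50) and the fingers.

Request:
{"op": "carry_out", "data": {"plan": [{"tx":25,"ty":42,"tz":0,"rx":0,"ry":0,"rz":0.125},{"tx":25,"ty":42,"tz":0,"rx":0,"ry":0,"rz":0.125},{"tx":25,"ty":42,"tz":0,"rx":0,"ry":0,"rz":0.125},{"tx":25,"ty":42,"tz":0,"rx":0,"ry":0,"rz":0.125},{"tx":25,"ty":42,"tz":0,"rx":0,"ry":0,"rz":0.125},{"tx":25,"ty":42,"tz":0,"rx":0,"ry":0,"rz":0.125},{"tx":25,"ty":42,"tz":0,"rx":0,"ry":0,"rz":0.125},{"tx":25,"ty":42,"tz":0,"rx":0,"ry":0,"rz":0.125},{"tx":25,"ty":42,"tz":0,"rx":0,"ry":0,"rz":0.125},{"tx":25,"ty":42,"tz":0,"rx":0,"ry":0,"rz":0.125},{"tx":25,"ty":42,"tz":0,"rx":0,"ry":0,"rz":0.125},{"tx":25,"ty":42,"tz":0,"rx":0,"ry":0,"rz":0.125}], "gripper": 0}}

```text
time: 1.35
tool_pos: [519.3, 28.8, 226.6]
tcp_rot: [-3.141, 0.0, 1.935]
contact_force: [0.1, 0.2, 0.3]
grip_width: 91.9
finger_force: 0.0
```

Request:
{"op": "carry_out", "data": {"plan": [{"tx":0,"ty":0,"tz":0,"rx":0,"ry":0,"rz":0},{"tx":0,"ty":0,"tz":0,"rx":0,"ry":0,"rz":0},{"tx":0,"ty":0,"tz":0,"rx":0,"ry":0,"rz":0}]}}

```text
time: 1.65
tool_pos: [518.2, 26.0, 226.4]
tcp_rot: [-3.141, -0.0, 1.928]
contact_force: [0.3, 0.6, -0.9]
grip_width: 91.4
finger_force: 0.0
```

Run:
```python
from h import *
import pickle
m=bot.camera_model('wrist');snap('wrist','w2.png');pickle.dump(m,open('w2.pkl','wb'))
o=bot.get_obs();print(o['time'],o['tool_pos'],o['tcp_rot'],o['joint_positions'],o['grip_width'])
```

```text
1.7 [518.25035526  25.6525201  226.64487092] [-3.14100666e+00  6.32928357e-05  1.92775023e+00] [-9.81232880e-02  3.31220011e-01  1.54031511e+00 -3.29137329e-04
  1.27055608e+00 -4.54979754e-01] 91.37895200742732
```

View pics/w2.png

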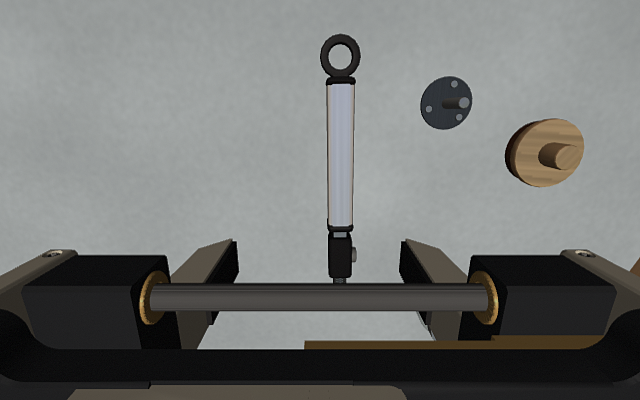

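The wrist view shows the eye ring at about (340,56), the tube running from (341,82) to (340,228), the handle below it with the button on the right at (353,254), the post flange at (446,103) and its tip at (464,102).

Run:
```python
from h import *
import pickle
m=pickle.load(open('w2.pkl','rb'));im=cv2.imread('pics/w2.png');g=im.max(2)
c,h=cv2.findContours((g[25:240,300:400]<70).astype(np.uint8),cv2.RETR_CCOMP,2)
for k,x in enumerate(c):
    if cv2.contourArea(x)>80:
        M=cv2.moments(x);print('eye?',h[0][k][3],cv2.contourArea(x),M['m10']/M['m00']+300,M['m01']/M['m00']+25)
f=(g[65:140,405:485]<110).astype(np.uint8);c=max(cv2.findContours(f,0,2)[0],key=cv2.contourArea);print('fl',cv2.fitEllipse(c),cv2.boundingRect(c))
t=(g[85:225,300:380]>0)&(im[85:225,300:380].min(2)>0)
for r in(100,150,210): 
    print(r,[int(x) for x in g[r,318:364]][::2])
print(ray(m,340,56,23),ray(m,340.5,82,36),ray(m,340,228,36),ray(m,446,103,2),ray(m,464,102.5,50),ray(m,353,254,19))
```

```text
eye? -1 281.0 339.21945432977463 232.47686832740214
eye? -1 1520.5 339.821111476488 58.70503123972377
eye? 4 510.0 339.63529411764705 56.52058823529411
fl ((40.75498580932617, 37.557884216308594), (48.5793342590332, 55.09513473510742), 39.14643859863281) (15, 11, 52, 54)
100 [163, 162, 163, 166, 94, 158, 163, 181, 177, 182, 183, 179, 180, 183, 184, 179, 170, 158, 106, 165, 162, 163, 164]
150 [166, 166, 164, 166, 174, 124, 161, 176, 175, 181, 181, 175, 176, 180, 180, 174, 159, 158, 178, 168, 169, 167, 169]
210 [165, 165, 166, 167, 171, 79, 161, 167, 169, 173, 176, 170, 168, 174, 170, 170, 155, 84, 175, 172, 171, 169, 172]
[493.06475176 159.29849441  23.        ] [502.70938786 134.1479255   36.        ] [563.11003934 -19.27529637  36.        ] [628.77629488 159.48022278   2.        ] [628.57733748 158.98930675  50.        ] [595.92843997 -52.96034105  19.        ]
```

Request:
{"op": "carry_out", "data": {"plan": [{"tx":19,"ty":21.5,"tz":-30,"rx":0,"ry":0,"rz":0.017},{"tx":0,"ty":0,"tz":-45,"rx":0,"ry":0,"rz":0},{"tx":0,"ty":0,"tz":-45,"rx":0,"ry":0,"rz":0},{"tx":0,"ty":0,"tz":-45,"rx":0,"ry":0,"rz":0},{"tx":0,"ty":0,"tz":-35,"rx":0,"ry":0,"rz":0},{"tx":0,"ty":0,"tz":-15,"rx":0,"ry":0,"rz":0},{"tx":0,"ty":0,"tz":-7,"rx":0,"ry":0,"rz":0},{"tx":0,"ty":0,"tz":0,"rx":0,"ry":0,"rz":0},{"tx":0,"ty":0,"tz":0,"rx":0,"ry":0,"rz":0}]}}

```text
time: 2.6
tool_pos: [538.5, 47.6, 5.9]
tcp_rot: [3.14, 0.001, 1.946]
contact_force: [0.5, 0.5, -0.3]
grip_width: 91.8
finger_force: 0.0
```

Request:
{"op": "carry_out", "data": {"plan": [{"tx":0,"ty":0,"tz":0,"rx":0,"ry":0,"rz":0},{"tx":0,"ty":0,"tz":0,"rx":0,"ry":0,"rz":0},{"tx":0,"ty":0,"tz":0,"rx":0,"ry":0,"rz":0},{"tx":0,"ty":0,"tz":0,"rx":0,"ry":0,"rz":0},{"tx":0,"ty":0,"tz":0,"rx":0,"ry":0,"rz":0},{"tx":0,"ty":0,"tz":0,"rx":0,"ry":0,"rz":0},{"tx":0,"ty":0,"tz":0,"rx":0,"ry":0,"rz":0},{"tx":0,"ty":0,"tz":0,"rx":0,"ry":0,"rz":0}], "gripper": 1}}

```text
time: 3.4
tool_pos: [537.8, 48.3, 4.7]
tcp_rot: [3.142, -0.0, 1.947]
contact_force: [-0.2, 0.2, 0.5]
grip_width: 32.4
finger_force: 0.0
```

Request:
{"op": "carry_out", "data": {"plan": [{"tx":0,"ty":0,"tz":0,"rx":0,"ry":0,"rz":0},{"tx":0,"ty":0,"tz":0,"rx":0,"ry":0,"rz":0},{"tx":0,"ty":0,"tz":0,"rx":0,"ry":0,"rz":0},{"tx":0,"ty":0,"tz":0,"rx":0,"ry":0,"rz":0}]}}

```text
time: 3.8
tool_pos: [537.5, 48.2, 4.7]
tcp_rot: [-3.141, -0.0, 1.947]
contact_force: [-2.5, -1.0, 1.0]
grip_width: 30.2
finger_force: 30.0
```

Request:
{"op": "carry_out", "data": {"plan": [{"tx":0,"ty":0,"tz":10,"rx":0,"ry":0,"rz":0},{"tx":0,"ty":0,"tz":20,"rx":0,"ry":0,"rz":0},{"tx":0,"ty":0,"tz":25,"rx":0,"ry":0,"rz":0},{"tx":0,"ty":0,"tz":15,"rx":0,"ry":0,"rz":0},{"tx":5,"ty":0,"tz":0,"rx":0,"ry":0,"rz":-0.1},{"tx":6,"ty":0,"tz":0,"rx":0,"ry":0,"rz":-0.13},{"tx":6,"ty":0,"tz":0,"rx":0,"ry":0,"rz":-0.13},{"tx":6,"ty":0,"tz":0,"rx":0,"ry":0,"rz":-0.13},{"tx":6,"ty":0,"tz":0,"rx":0,"ry":0,"rz":-0.13},{"tx":6,"ty":1,"tz":0,"rx":0,"ry":0,"rz":-0.1},{"tx":6,"ty":1,"tz":0,"rx":0,"ry":0,"rz":-0.08}]}}

```text
time: 4.9
tool_pos: [579.0, 50.3, 75.0]
tcp_rot: [-3.142, -0.0, 1.143]
contact_force: [-0.4, -0.4, -3.8]
grip_width: 29.8
finger_force: 30.0
```

Request:
{"op": "carry_out", "data": {"plan": [{"tx":0,"ty":0,"tz":0,"rx":0,"ry":0,"rz":0},{"tx":0,"ty":0,"tz":0,"rx":0,"ry":0,"rz":0},{"tx":0,"ty":0,"tz":0,"rx":0,"ry":0,"rz":0}]}}

```text
time: 5.2
tool_pos: [578.4, 50.3, 74.8]
tcp_rot: [-3.141, 0.0, 1.148]
contact_force: [0.1, 0.2, -3.8]
grip_width: 29.7
finger_force: 30.0
```

Run:
```python
from h import *
import pickle
m=bot.camera_model('wrist');snap('wrist','w3.png');pickle.dump(m,open('w3.pkl','wb'))
o=bot.get_obs();print(o['time'],o['tool_pos'],o['tcp_rot'],o['grip_width'],o['finger_force'])
print('post tip expected',proj(m,[628.7,159,50]))
```

```text
5.25 [578.42170985  50.24146702  74.77689689] [-3.14133372e+00  1.48413466e-04  1.14806975e+00] 30.205203166659242 29.999190866947174
post tip expected [320.25799852  29.37165066]
```

View pics/w3.png

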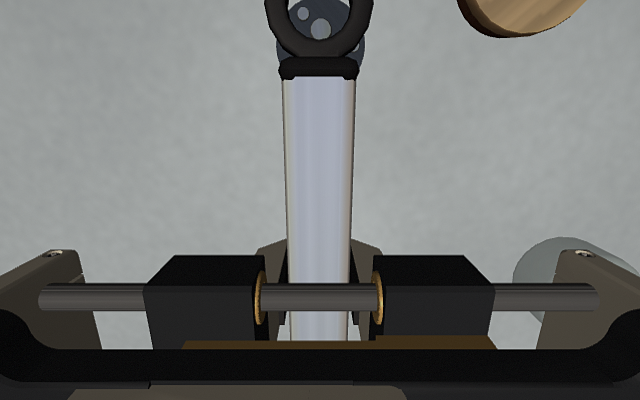

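The held eye shows at the top of the frame, with its hole about 282–356 px wide and its lower inner edge at row 40. The post tip at (320,29) lies under it, as predicted.

Run:
```python
from h import *
import pickle
m=pickle.load(open('w3.pkl','rb'))
T=np.array([578.4,50.2]);d=-np.array([np.cos(1.148),np.sin(1.148)])
g=cv2.imread('pics/w3.png').max(2);print([int(x) for x in g[0:90:3,319]]);print([int(x) for x in g[3,255:385:3]])
zt=93
for u,v,n in[(319,40,'hole low'),(281,3,'L'),(358,3,'R')]:
    p=ray(m,u,v,zt if n!='hole low' else zt);q=p[:2]-[628.7,159];print(n,p,q@d,q@[-d[1],d[0]])
p=ray(m,320,29,50);print('tip',p)
for o in(-6,0,6):
  c=T-d*(120+o);print(o,c,[proj(m,[*(c+13*d),93]),proj(m,[*c,93])])
```

```text
[58, 59, 58, 57, 57, 56, 87, 120, 121, 124, 124, 125, 125, 75, 32, 38, 36, 40, 42, 11, 21, 21, 22, 22, 18, 4, 188, 182, 181, 182]
[161, 162, 163, 0, 39, 42, 39, 36, 37, 31, 4, 55, 164, 173, 60, 55, 58, 58, 57, 58, 55, 58, 58, 58, 57, 57, 58, 59, 59, 51, 156, 181, 6, 36, 40, 35, 31, 29, 25, 10, 168, 163, 165, 164]
hole low [622.62649438 147.1391198   93.        ] 13.308505212905619 -0.6720406709293515
L [614.34193884 165.23372296  93.        ] 0.20647359116273922 -15.651536369712579
R [641.99519232 152.7948373   93.        ] 0.20358901685007696 14.670539678088804
tip [628.64728348 159.21503046  50.        ]
-6 [625.17558517 154.16174601] [array([317.63345375,  54.99320906]), array([317.62395345,  19.24698273])]
0 [627.63745807 159.63341685] [array([317.62914112,  38.76632868]), array([317.61936676,   1.98891661])]
6 [630.09933097 165.10508769] [array([317.62470514,  22.07533782]), array([317.61464469, -15.77853654])]
```

The eye is centred on the post to within about 1 mm, so I'll lower it.

Request:
{"op": "carry_out", "data": {"plan": [{"tx":0,"ty":0,"tz":-15,"rx":0,"ry":0,"rz":0},{"tx":0,"ty":0,"tz":-15,"rx":0,"ry":0,"rz":0},{"tx":0,"ty":0,"tz":-15,"rx":0,"ry":0,"rz":0},{"tx":0,"ty":0,"tz":-12,"rx":0,"ry":0,"rz":0},{"tx":0,"ty":0,"tz":-8,"rx":0,"ry":0,"rz":0},{"tx":0,"ty":0,"tz":-5,"rx":0,"ry":0,"rz":0},{"tx":0,"ty":0,"tz":0,"rx":0,"ry":0,"rz":0},{"tx":0,"ty":0,"tz":0,"rx":0,"ry":0,"rz":0}]}}

```text
time: 6.05
tool_pos: [579.2, 50.2, 5.1]
tcp_rot: [3.141, -0.0, 1.147]
contact_force: [-0.6, 0.3, -4.0]
grip_width: 30.2
finger_force: 30.0
```

Request:
{"op": "carry_out", "data": {"plan": [{"tx":0,"ty":0,"tz":-1,"rx":0,"ry":0,"rz":0},{"tx":0,"ty":0,"tz":0,"rx":0,"ry":0,"rz":0}]}}

```text
time: 6.25
tool_pos: [579.2, 50.3, 4.5]
tcp_rot: [3.14, -0.0, 1.147]
contact_force: [-0.8, 0.3, 2.1]
grip_width: 29.9
finger_force: 30.0
```

Request:
{"op": "carry_out", "data": {"plan": [{"tx":0,"ty":0,"tz":0,"rx":0,"ry":0,"rz":0},{"tx":0,"ty":0,"tz":0,"rx":0,"ry":0,"rz":0},{"tx":0,"ty":0,"tz":0,"rx":0,"ry":0,"rz":0},{"tx":0,"ty":0,"tz":0,"rx":0,"ry":0,"rz":0},{"tx":0,"ty":0,"tz":0,"rx":0,"ry":0,"rz":0},{"tx":0,"ty":0,"tz":0,"rx":0,"ry":0,"rz":0},{"tx":0,"ty":0,"tz":0,"rx":0,"ry":0,"rz":0},{"tx":0,"ty":0,"tz":0,"rx":0,"ry":0,"rz":0}], "gripper": 0}}

```text
time: 7.05
tool_pos: [578.8, 50.2, 3.7]
tcp_rot: [3.141, 0.0, 1.147]
contact_force: [-0.9, 0.3, -0.3]
grip_width: 88.6
finger_force: 0.0
```

Request:
{"op": "carry_out", "data": {"plan": [{"tx":0,"ty":0,"tz":30,"rx":0,"ry":0,"rz":0},{"tx":0,"ty":0,"tz":40,"rx":0,"ry":0,"rz":0},{"tx":0,"ty":0,"tz":40,"rx":0,"ry":0,"rz":0},{"tx":-12,"ty":-26,"tz":40,"rx":0,"ry":0,"rz":0},{"tx":-12,"ty":-27,"tz":30,"rx":0,"ry":0,"rz":0},{"tx":-12,"ty":-27,"tz":0,"rx":0,"ry":0,"rz":0},{"tx":0,"ty":0,"tz":0,"rx":0,"ry":0,"rz":0},{"tx":0,"ty":0,"tz":0,"rx":0,"ry":0,"rz":0},{"tx":0,"ty":0,"tz":0,"rx":0,"ry":0,"rz":0}]}}

```text
time: 7.95
tool_pos: [542.8, -29.1, 183.2]
tcp_rot: [-3.141, -0.0, 1.147]
contact_force: [0.0, 0.2, 0.5]
grip_width: 91.9
finger_force: 0.0
```

Run:
```python
from h import *
import pickle
m=bot.camera_model('wrist');snap('wrist','w4.png');pickle.dump(m,open('w4.pkl','wb'))
o=bot.get_obs();print(o['time'],o['tool_pos'],o['tcp_rot'],o['grip_width'])
print('tip',proj(m,[628.7,159,50]),'handle',proj(m,[531.6,-56,18]))
```

```text
8.0 [542.84005715 -28.9249187  183.15974496] [-3.14065587e+00  2.56613804e-05  1.14769529e+00] 91.40627626113873
tip [319.44782704 -61.19063638] handle [319.069254   212.09256557]
```

View pics/w4.png

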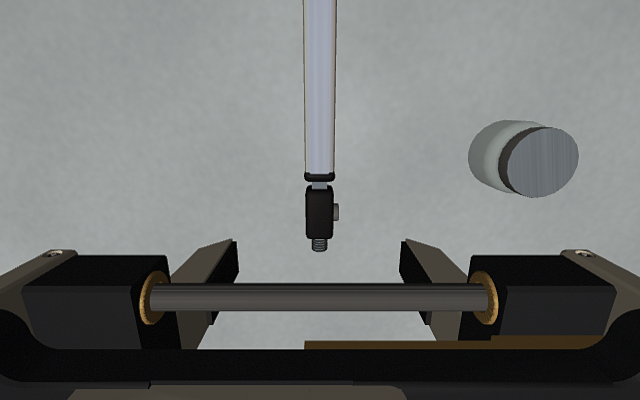

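The handle is at (319,212) with the button at (336,212), matching the prediction. I'll descend over it and grip.

Request:
{"op": "carry_out", "data": {"plan": [{"tx":-11,"ty":-27,"tz":-25,"rx":0,"ry":0,"rz":0},{"tx":0,"ty":0,"tz":-45,"rx":0,"ry":0,"rz":0},{"tx":0,"ty":0,"tz":-45,"rx":0,"ry":0,"rz":0},{"tx":0,"ty":0,"tz":-40,"rx":0,"ry":0,"rz":0},{"tx":0,"ty":0,"tz":-18,"rx":0,"ry":0,"rz":0},{"tx":0,"ty":0,"tz":-7,"rx":0,"ry":0,"rz":0},{"tx":0,"ty":0,"tz":0,"rx":0,"ry":0,"rz":0},{"tx":0,"ty":0,"tz":0,"rx":0,"ry":0,"rz":0}]}}

```text
time: 8.8
tool_pos: [532.7, -56.6, 4.6]
tcp_rot: [3.14, -0.0, 1.147]
contact_force: [0.3, 0.0, 0.4]
grip_width: 91.6
finger_force: 0.0
```

Request:
{"op": "carry_out", "data": {"plan": [{"tx":0,"ty":0,"tz":0,"rx":0,"ry":0,"rz":0},{"tx":0,"ty":0,"tz":0,"rx":0,"ry":0,"rz":0},{"tx":0,"ty":0,"tz":0,"rx":0,"ry":0,"rz":0},{"tx":0,"ty":0,"tz":0,"rx":0,"ry":0,"rz":0},{"tx":0,"ty":0,"tz":0,"rx":0,"ry":0,"rz":0},{"tx":0,"ty":0,"tz":0,"rx":0,"ry":0,"rz":0},{"tx":0,"ty":0,"tz":0,"rx":0,"ry":0,"rz":0},{"tx":0,"ty":0,"tz":0,"rx":0,"ry":0,"rz":0},{"tx":0,"ty":0,"tz":0,"rx":0,"ry":0,"rz":0},{"tx":0,"ty":0,"tz":0,"rx":0,"ry":0,"rz":0},{"tx":0,"ty":0,"tz":0,"rx":0,"ry":0,"rz":0},{"tx":0,"ty":0,"tz":0,"rx":0,"ry":0,"rz":0}], "gripper": 1}}

```text
time: 10.0
tool_pos: [531.4, -56.7, 3.7]
tcp_rot: [-3.141, 0.0, 1.147]
contact_force: [-3.4, -0.3, 3.3]
grip_width: 29.9
finger_force: 30.0
```

Request:
{"op": "carry_out", "data": {"plan": [{"tx":-2,"ty":-4.5,"tz":0,"rx":0,"ry":0,"rz":0},{"tx":-4.1,"ty":-9.1,"tz":0,"rx":0,"ry":0,"rz":0},{"tx":-4.1,"ty":-9.1,"tz":0,"rx":0,"ry":0,"rz":0},{"tx":-4.1,"ty":-9.1,"tz":0,"rx":0,"ry":0,"rz":0},{"tx":0,"ty":0,"tz":0,"rx":0,"ry":0,"rz":0}]}}

```text
time: 10.5
tool_pos: [517.0, -90.0, 3.7]
tcp_rot: [3.142, 0.0, 1.145]
contact_force: [1.8, 2.6, -1.1]
grip_width: 29.8
finger_force: 30.0
```

Request:
{"op": "carry_out", "data": {"plan": [{"tx":-4.1,"ty":-9.1,"tz":0,"rx":0,"ry":0,"rz":0},{"tx":-4.1,"ty":-9.1,"tz":0,"rx":0,"ry":0,"rz":0},{"tx":-4.1,"ty":-9.1,"tz":0,"rx":0,"ry":0,"rz":0},{"tx":-4.1,"ty":-9.1,"tz":0,"rx":0,"ry":0,"rz":0},{"tx":-4.1,"ty":-9.1,"tz":0,"rx":0,"ry":0,"rz":0},{"tx":-4.1,"ty":-9.1,"tz":0,"rx":0,"ry":0,"rz":0},{"tx":-4.1,"ty":-9.1,"tz":0,"rx":0,"ry":0,"rz":0},{"tx":0,"ty":0,"tz":0,"rx":0,"ry":0,"rz":0},{"tx":0,"ty":0,"tz":0,"rx":0,"ry":0,"rz":0}]}}

```text
time: 11.4
tool_pos: [488.7, -152.2, 3.7]
tcp_rot: [-3.142, -0.0, 1.146]
contact_force: [2.8, 3.8, -0.6]
grip_width: 29.5
finger_force: 30.0
```

Request:
{"op": "carry_out", "data": {"plan": [{"tx":-2.1,"ty":-4.5,"tz":0,"rx":0,"ry":0,"rz":0},{"tx":-2.1,"ty":-4.5,"tz":0,"rx":0,"ry":0,"rz":0},{"tx":0,"ty":0,"tz":0,"rx":0,"ry":0,"rz":0},{"tx":0,"ty":0,"tz":0,"rx":0,"ry":0,"rz":0}]}}

```text
time: 11.8
tool_pos: [484.8, -160.9, 3.7]
tcp_rot: [3.141, -0.0, 1.147]
contact_force: [2.4, 3.6, -0.7]
grip_width: 29.6
finger_force: 30.0
```

Request:
{"op": "carry_out", "data": {"plan": [{"tx":-1.6,"ty":-3.6,"tz":0,"rx":0,"ry":0,"rz":0},{"tx":0,"ty":0,"tz":0,"rx":0,"ry":0,"rz":0},{"tx":0,"ty":0,"tz":0,"rx":0,"ry":0,"rz":0}]}}

```text
time: 12.1
tool_pos: [483.1, -164.6, 3.7]
tcp_rot: [3.141, -0.0, 1.147]
contact_force: [2.1, 3.8, -1.4]
grip_width: 29.7
finger_force: 30.0
```

Request:
{"op": "carry_out", "data": {"plan": [{"tx":-1.6,"ty":-3.6,"tz":0,"rx":0,"ry":0,"rz":0},{"tx":0,"ty":0,"tz":0,"rx":0,"ry":0,"rz":0},{"tx":0,"ty":0,"tz":0,"rx":0,"ry":0,"rz":0}]}}

```text
time: 12.4
tool_pos: [481.4, -168.3, 3.8]
tcp_rot: [3.142, -0.0, 1.147]
contact_force: [3.0, 3.5, -0.7]
grip_width: 29.7
finger_force: 30.0
```

Request:
{"op": "carry_out", "data": {"plan": [{"tx":-0.8,"ty":-1.8,"tz":0,"rx":0,"ry":0,"rz":0},{"tx":0,"ty":0,"tz":0,"rx":0,"ry":0,"rz":0},{"tx":0,"ty":0,"tz":0,"rx":0,"ry":0,"rz":0}]}}

```text
time: 12.7
tool_pos: [480.6, -170.1, 3.7]
tcp_rot: [-3.142, -0.0, 1.147]
contact_force: [1.6, 4.3, -0.8]
grip_width: 30.0
finger_force: 30.0
```

Request:
{"op": "carry_out", "data": {"plan": [{"tx":-0.8,"ty":-1.8,"tz":0,"rx":0,"ry":0,"rz":0},{"tx":0,"ty":0,"tz":0,"rx":0,"ry":0,"rz":0},{"tx":0,"ty":0,"tz":0,"rx":0,"ry":0,"rz":0}]}}

```text
time: 13.0
tool_pos: [479.8, -171.9, 3.7]
tcp_rot: [-3.142, -0.0, 1.147]
contact_force: [2.4, 4.2, -0.4]
grip_width: 30.1
finger_force: 30.0
```

Request:
{"op": "carry_out", "data": {"plan": [{"tx":-0.6,"ty":-1.4,"tz":0,"rx":0,"ry":0,"rz":0},{"tx":0,"ty":0,"tz":0,"rx":0,"ry":0,"rz":0},{"tx":0,"ty":0,"tz":0,"rx":0,"ry":0,"rz":0}]}}

```text
time: 13.3
tool_pos: [479.2, -173.3, 3.7]
tcp_rot: [-3.141, -0.0, 1.147]
contact_force: [1.7, 4.3, -1.7]
grip_width: 29.7
finger_force: 30.0
```

Request:
{"op": "carry_out", "data": {"plan": [{"tx":-0.6,"ty":-1.4,"tz":0,"rx":0,"ry":0,"rz":0},{"tx":0,"ty":0,"tz":0,"rx":0,"ry":0,"rz":0},{"tx":0,"ty":0,"tz":0,"rx":0,"ry":0,"rz":0}]}}

```text
time: 13.6
tool_pos: [478.8, -173.7, 3.7]
tcp_rot: [-3.141, -0.001, 1.147]
contact_force: [4.3, 10.7, 0.2]
grip_width: 29.5
finger_force: 30.0
```

Run:
```python
from h import *
a=snap('top','t5.png');b=snap('side','s5.png')
c=cv2.resize(a[120:260,240:400,::-1],(640,560),interpolation=2);cv2.imwrite('pics/c5.png',c)
m=bot.camera_model('top');o=bot.get_obs();print(o['tool_pos'],o['contact_force'])
print('post tip',(proj(m,[628.7,159,50])-[240,120])*4,'eye',(proj(m,[626,153,20])-[240,120])*4)
d=np.array([-.4116,-.9114])
for s in(198,):print('tubeend px',(proj(m,[*(np.array([628.7,159])+(s+7)*d),36])-[240,120])*4)
```

```text
[ 478.81459707 -173.64611514    3.6834052 ] [ 4.71610408  9.62929585 -0.80073901]
post tip [125.96386023 207.71489532] eye [136.47024872 220.32853247]
tubeend px [353.72966085 316.88503571]
```

View pics/c5.png

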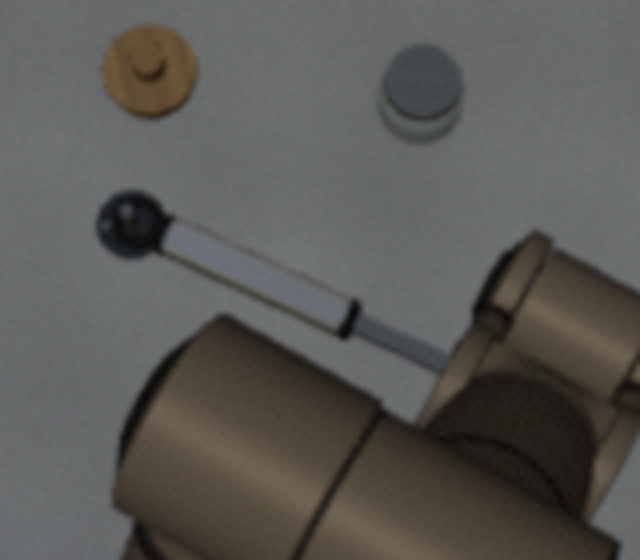

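The force jumped from about 4.7 to 11 N, so the handle is against the second stop. The crop shows the eye still around the post at (130,222), with the tube fixed and the inner section out. I'll check that the hold is steady.

Request:
{"op": "carry_out", "data": {"plan": [{"tx":-0.2,"ty":-0.4,"tz":0,"rx":0,"ry":0,"rz":0},{"tx":0,"ty":0,"tz":0,"rx":0,"ry":0,"rz":0},{"tx":0,"ty":0,"tz":0,"rx":0,"ry":0,"rz":0},{"tx":0,"ty":0,"tz":0,"rx":0,"ry":0,"rz":0},{"tx":0,"ty":0,"tz":0,"rx":0,"ry":0,"rz":0},{"tx":0,"ty":0,"tz":0,"rx":0,"ry":0,"rz":0},{"tx":0,"ty":0,"tz":0,"rx":0,"ry":0,"rz":0},{"tx":0,"ty":0,"tz":0,"rx":0,"ry":0,"rz":0}]}}

```text
time: 14.5
tool_pos: [478.8, -173.7, 3.7]
tcp_rot: [-3.141, -0.002, 1.147]
contact_force: [5.9, 13.0, -0.2]
grip_width: 29.6
finger_force: 30.0
```

```bash
python3 -c "
from plant import bot
print(bot.close_job())"
```

```text
the job is handed in; nothing more can be done
None
```

I handed the job in at 14.5 s with the eye over the post and the handle gripped with its button pressed, held against the second stop at about 14 N; the brush head, jar, pot and book were not touched.

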